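# Pack and close two takeaway bowls

## Robot

A 6-joint arm with a two-finger parallel gripper is mounted at the origin on a cart in front of the work surface, level with it; the furniture and walls round the work are solid. World frame = base frame: x ahead of the robot, y to its left, z up, the work surface at z = 0. Lengths are in mm, angles in rad, forces in N, time in s.
With the tool pointing down it reaches from about 350 to 975 mm from the base axis. Payload 7.1 kg.
Tool frame: the origin (TCP) lies midway between the tips of the shut fingers; the grasp point (between the pads) lies 19 mm behind it; z points along the fingers, y is the line along which they close (so a half turn about z gives the same grasp; the last joint's range is limited). The gripper opens to 88 mm and grips with 3 to 60 N. Pads are 20 mm wide; open, the fingers measure 115 mm over their backs; the gripper's body (75 mm by 178 mm) begins 61 mm behind the grasp point.
Start: joints at [1.289, 0.423, 1.63, -0, 1.089, -0.019], TCP at [162.334, 603.533, 222.675] pointing down, gripper open.
Joint ranges: [-3, 3], [-0.9, 2.11], [0.09, 2.58], [-1.31, 4.45], [0.11, 2.69], [-2.54, 2.54]. Speed limits (rad/s): [2.39, 2.39, 3.01, 3.14, 3.14, 3.14].

## Interface

Orientations are given as a rotation vector (axis times angle).
In Python, from workcell import ctrl gives the robot as it stands.
- The arm moves only by the shell command python3 -m inch 'ROWS' [OPENING]. ROWS is JSON, a list of rows, each an object with "xyz": the shift along the tool's x, y, z in mm, a list of three; "rot": the turn, a rotation vector about the tool's x, y, z in rad, a list of three. In form: [{"xyz": [dx, dy, dz], "rot": [ax, ay, az]}, ...]. A call has 1 to 12 rows; each row is the pose to reach, as a shift and turn from the pose commanded when the call began, along the tool's axes at that moment; what a row does not reach only later rows make up. A row lasts 1/12 s, in which the tool goes at most 41.7 mm and 7.16 degrees, less where a joint would pass 70% of its speed; a pose out of reach is approached as far as the arm can. A call with a gripper value outside its range is refused whole. OPENING is the closure in counts, from 0 (fully open) to 255 (shut), set as the call begins (- or left out, the last holds). The fingers move at their own pace and stop on an object; the grip force is fixed at half the most. Time passes only in rows, so rows that repeat a pose let the fingers close. It gives the time, the measured TCP pose, the force, the opening and the grip force at its end, in the units of the state.
- ctrl.get_obs(): the state, without advancing time (a new reading comes with each control period).
- ctrl.get_image(name): name is "side" or "top" or "wrist"; returns the picture (480x640x3 uint8, red, green, blue); there is no depth.
- ctrl.camera_model(name): a dict with "fx", "fy", "cx", "cy" (pixels), "k1" (the pictures are not rectified: a ray, as slopes to the right and down, at radius r is drawn at 1 + k1 r^2 times it, then the intrinsics apply), "position" and "attitude" of the camera in the world. Camera axes: x right, y up, looking along -z (the intrinsics and any distortion apply to the point x, -y, -z); pixel columns grow to the right and rows downward; lengths in mm; the calibration is good to about 2 mm. A picture is of the moment at which its call begins: read the wrist's pose just before it. camera_model takes no time and is no camera call; for the wrist camera it gives the pose at the moment of the call.
- ctrl.close_job(): hands the job in; it is judged then, once.
The state is a dict: "t": time; "qpos": joint angles; "qvel": joint speeds; "joint_torque": joint torques, N m; "ee_pos": TCP position; "orientation": TCP orientation; "ft_force": force on the tool from outside, world axes, zero at the start; "moment": the same for the moment, N m; "width": finger opening in mm; "grasp_force": force on a finger pad.
Only numpy, scipy, OpenCV 4.12 (cv2) and the standard library are available. Lean on these libraries where they do the work, as an engineer would, in place of code of your own. Each camera call takes 0.05 s, during which the arm holds its last target. There are 200 camera calls.

## Task

Make up the two takeaway orders: lay the brownie flat and the mandarin beside it, both on the floor of the large green bowl, and stand the muffin upright in the small sand-coloured bowl. Then press onto each bowl the lid that fits it until it snaps down level all round, and leave both bowls standing on the counter. Do not push aside or knock over the sugar pourer and the jam jar that stand among the things.

Things in the scene. Friction and masses are not known exactly. Their poses are not given: they have to be found in the camera images.
- brownie_center (a point): Dark brown brownie square, 50 x 52 x 26 mm, 70 g; this point is its centre, 13 mm above its underside. z is up, x and y are square to its sides. Lies loose on a pale wooden board 12 mm thick.
- mandarin_center (a point): Orange mandarin, nearly a ball, 50 mm across and 47 mm high; this point is its centre. Lies loose on a pale wooden board 12 mm thick.
- muffin_center (a point): Chocolate muffin in a paper case, 46 mm high: round, 48 mm across in its lower 30 mm and 53 mm across at the cap above (the brown crust looks up to 61 mm wide); this point is its centre, 23 mm above its underside. z is up. Lies loose on a pale wooden board 12 mm thick.
- large_bowl: Open round takeaway bowl in sage green plastic, loose on the counter, 350 g: 164 mm across its rolled rim, 66 mm high; inside width 140 mm at the floor, 152 mm at the rim; inner floor 3 mm above the counter. Origin: centre of its underside, z up (yaw has no meaning).
- small_bowl: Open round takeaway bowl in sand-coloured plastic, loose on the counter, 350 g: 132 mm across its rolled rim, 66 mm high; inside width 108 mm at the floor, 120 mm at the rim; inner floor 3 mm above the counter. Origin: centre of its underside, z up (yaw has no meaning).
- large_lid_grip (a point): Larger of two look-alike off-white lids, 181 mm across, 38 high, 120 g, lying right way up; fits the large green bowl. Point: middle of its round top grip (36 mm wide, 20 high), 28 mm above the counter. A conical plug (134 mm wide, 15 deep) guides it into the mouth from 7 mm off; four catches snap under the rim with 5-15 N straight down. Point above bowl's underside: 88 mm resting unsnapped, 79 mm home.
- small_lid_grip (a point): Smaller of two look-alike off-white lids, 149 mm across, 38 high, 120 g, lying right way up; fits the small sand bowl. Point: middle of its round top grip (36 mm wide, 20 high), 28 mm above the counter. A conical plug (102 mm wide, 15 deep) guides it into the mouth from 7 mm off; four catches snap under the rim with 5-15 N straight down. Point above bowl's underside: 88 mm resting unsnapped, 79 mm home.
- sugar_pourer_center (a point): Glass sugar pourer, 68 mm across and 156 mm high, a bystander; this point is its centre, 78 mm above the counter.
- jam_jar_center (a point): Square jar of red jam with a yellow lid, 60 x 60 x 70 mm, a bystander; this point is its centre, 35 mm above the counter.

How it is judged (in metres and radians):
At the end, for the whole second after the job is handed in: Brownie (flat) and mandarin on the large bowl's floor within 60 mm of its axis, muffin upright on the small one's within 40 mm; each lid centred within 5 mm on its own bowl, level, snapped home (grip centre 74-82.5 mm above the bowl's underside); bowls upright on the counter, all at rest (horizontal distance between each of brownie_center, mandarin_center and large_bowl below 0.06 m and z of brownie_center in the frame of large_bowl below 0.024 m and z of mandarin_center in the frame of large_bowl below 0.036 m and horizontal distance between muffin_center and small_bowl below 0.04 m and z of muffin_center in the frame of small_bowl below 0.034 m and angle between brownie_center's own z axis and vertical below 0.2 rad and angle between muffin_center's own z axis and vertical below 0.3 rad and horizontal distance between large_lid_grip and large_bowl below 0.005 m and z of large_lid_grip in the frame of large_bowl between 0.074 and 0.0825 m and angle between the z axis of large_lid_grip and the z axis of large_bowl, either way round below 0.05 rad and angle between each of large_lid_grip, small_lid_grip's own z axis and vertical below 0.1 rad and height (world z) of each of large_bowl, small_bowl below 0.008 m and angle between each of large_bowl, small_bowl's own z axis and vertical below 0.08 rad and linear speed of each of large_bowl, large_lid, small_bowl, small_lid below 0.02 m/s and horizontal distance between small_lid_grip and small_bowl below 0.005 m and z of small_lid_grip in the frame of small_bowl between 0.074 and 0.0825 m and angle between the z axis of small_lid_grip and the z axis of small_bowl, either way round below 0.05 rad and linear speed of each of brownie, mandarin, muffin below 0.03 m/s); the robot touches nothing.
It fails at once if the sugar pourer is pushed more than 40 mm or knocked over (distance of sugar_pourer_center from where it was at the start of the episode above 0.04 m or angle between sugar_pourer_center's own z axis and vertical above 0.5 rad).
It fails at once if the jam jar is pushed more than 40 mm or knocked over (distance of jam_jar_center from where it was at the start of the episode above 0.04 m or angle between jam_jar_center's own z axis and vertical above 0.5 rad).
It also fails if it takes over 120 s, if anything falls off the work surface, if the arm or the gripper's body presses on something with over 40 N, if the wrist force passes 120 N, or if a joint passes its speed limit or range.

## Working session

There is one attempt and no reset: what is moved stays moved. The work goes in short steps, Python scripts to look and compute and a shell command to move; the robot and the scene stay as the last step left them, time stands still between calls to the robot, and variables do not carry over. Pictures are saved under pics/ and viewed, at most 16 in all, crops included, and the job is handed in when it is done.

```bash
mkdir -p pics; ls; python3 - <<'E'
from workcell import ctrl
import cv2
for n in ("top","side"):
    cv2.imwrite(f"pics/{n}0.png",ctrl.get_image(n)[:,:,::-1]); print(ctrl.camera_model(n))
print(ctrl.camera_model("wrist"))
print(ctrl.get_obs())
E
```

```text
pics
{'fx': 533.4784683696564, 'fy': 533.4784683696564, 'cx': 319.88940580959115, 'cy': 233.01044834289888, 'k1': -0.15303491808504097, 'position': array([ 296.04265605,  -48.08257013, 1360.70782106]), 'attitude': array([ 0.11182447, -0.10133062, -1.59179228])}
{'fx': 546.0047281865762, 'fy': 546.0047281865762, 'cx': 319.21076904815425, 'cy': 235.66662314212329, 'k1': -0.12795115396860487, 'position': array([-232.44458241, -262.84752238, 1017.49210448]), 'attitude': array([ 0.57368606, -0.43034401, -1.2505367 ])}
{'fx': 396.82346597529573, 'fy': 396.82346597529573, 'cx': 320.09891017797264, 'cy': 242.01649275112447, 'k1': 0.02975157095625984, 'position': array([ 86.50286316, 624.33038605, 383.66259463]), 'attitude': array([-0.24386989, -0.1850906 ,  1.29745947])}
{'t': 0.1, 'qpos': array([ 1.28896932e+00,  4.23748641e-01,  1.63055826e+00, -1.25375102e-05,
        1.08859445e+00, -1.90239811e-02]), 'qvel': array([-1.67290154e-03, -1.20851689e-03, -5.01085098e-05, -1.06700602e-03,
        1.50064886e-05,  3.87306674e-04]), 'joint_torque': array([-2.43609811e-04, -5.45613205e+01, -2.74324232e+01,  6.45122747e-02,
        1.88277400e-02, -5.29685394e-05]), 'ee_pos': array([162.22992119, 603.0912533 , 222.01101468]), 'orientation': array([-4.11589693e-01, -3.11432672e+00,  2.03497312e-03]), 'ft_force': array([ 0.05695041,  0.34173672, -0.11773164]), 'moment': array([0.03244988, 0.03506702, 0.02134061]), 'grasp_force': 0.0, 'width': 87.62991291377521}
```

View pics/top0.png

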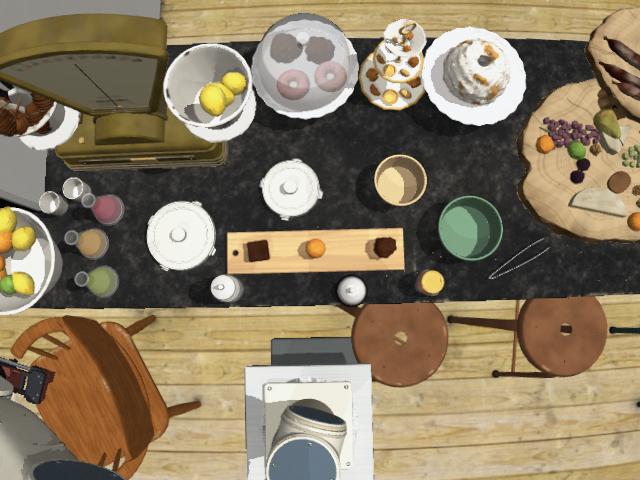

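View pics/side0.png

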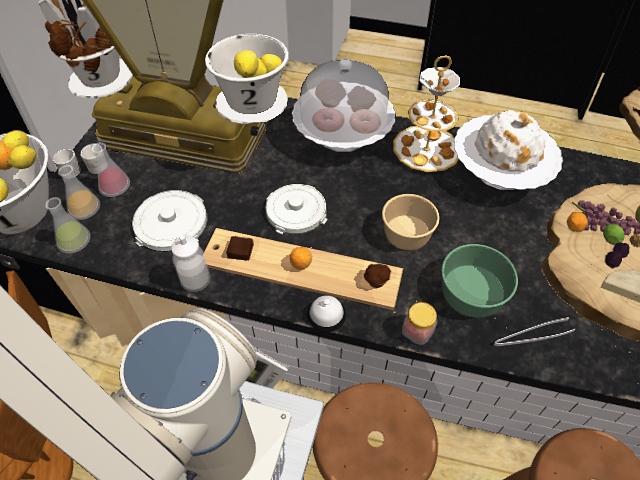

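Top view: brownie (258,251), mandarin (316,248), muffin (385,247), large lid (180,236), small lid (290,188), sand bowl (400,180), green bowl (470,228), pourer (225,288) and jam jar (432,282). The side view agrees.

```bash
cat > h.py <<'E'
import numpy as np, cv2
from scipy.spatial.transform import Rotation as R
from scipy.optimize import least_squares
from workcell import ctrl
def ray(m,px):
    K=np.array([[m['fx'],0,m['cx']],[0,m['fy'],m['cy']],[0,0,1]])
    u=cv2.undistortPoints(np.float64(px).reshape(-1,1,2),K,np.array([m['k1'],0,0,0.]))[:,0]
    d=np.c_[u[:,0],-u[:,1],-np.ones(len(u))]
    return np.array(m['position']),R.from_rotvec(m['attitude']).apply(d)
def plane(m,px,z):
    p,d=ray(m,px); return p+d*((z-p[2])/d[:,2])[:,None]
def blob(mask,seed):
    mask=cv2.morphologyEx(mask.astype(np.uint8),cv2.MORPH_OPEN,np.ones((3,3)))
    n,l,s,c=cv2.connectedComponentsWithStats(mask)
    i=1+np.argmin(np.hypot(*(c[1:]-seed).T)+1e3*(s[1:,4]<40))
    ct=max(cv2.findContours((l==i).astype(np.uint8),0,1)[0],key=len)[:,0]
    return ct,s[i,4]
E
cat > m.py <<'E'
from h import *
im=cv2.imread('pics/top0.png'); m=ctrl.camera_model('top')
hsv=cv2.cvtColor(im,cv2.COLOR_BGR2HSV); H,S,V=[hsv[...,i].astype(int) for i in range(3)]
M={'brownie':((V<110)&(H<20)&(S>60),(258,251),38),'muffin':((V<110)&(H<20)&(S>60),(385,247),45),
'mandarin':((H<16)&(S>190)&(V>150),(316,248),35),'Llid':((V>120)&(S<50),(180,236),16),'slid':((V>120)&(S<50),(290,188),16),
'sbowl':((H>12)&(H<28)&(S>60)&(V>90),(400,180),66),'Lbowl':((H>50)&(H<90)&(S>50)&(V>45),(470,228),66),'pourer':((V>120)&(S<60),(225,288),150),'jar':((H>18)&(H<32)&(S>120)&(V>120),(432,282),70),
'board':((H>8)&(H<25)&(S>60)&(V>150),(316,251),12)}
for k,(a,s,z) in M.items():
    ct,A=blob(a,s); w=plane(m,ct,z)[:,:2].astype(np.float32)
    c,r=cv2.minEnclosingCircle(w); e=cv2.fitEllipse(w); b=cv2.minAreaRect(w)
    print(k,A,'circ',np.round(c),round(r*2),'ell',np.round(e[0],1),np.round(e[1]),'rect',np.round(b[0],1),np.round(b[1]),round(b[2],1))
for n,p,z in (('Lgrip',(179,235),38),('sgrip',(290,187),38),('bell',(352,290),40)): print(n,plane(m,[p],z)[0].round(1))
# annotated enlarged crop
cv2.imwrite('pics/crop.png',cv2.resize(im[150:310,140:510],None,fx=2.15,fy=2.15,interpolation=cv2.INTER_CUBIC))
E
python3 m.py; python3 -c "
from h import *
print(R.from_rotvec(ctrl.get_obs()['orientation']).as_matrix().round(3))"
```

```text
brownie 400 circ [436. 116.] 66 ell [435.5 115.4] [55. 58.] rect [435.8 115.4] [50. 52.] 6.5
muffin 368 circ [ 437. -202.] 59 ell [ 437. -200.] [49. 56.] rect [ 435.1 -201.1] [53. 47.] 88.5
mandarin 29 circ [424. -28.] 18 ell [423.9 -28. ] [10. 18.] rect [424.  -27.9] [15. 10.] 88.6
Llid 3828 circ [481. 316.] 196 ell [482.7 317.7] [180. 182.] rect [483.2 317.3] [178. 180.] 1.9
slid 2648 circ [597.  31.] 165 ell [598.2  31.7] [150. 151.] rect [598.7  32. ] [148. 146.] 42.0
sbowl 2161 circ [ 602. -245.] 133 ell [ 602.1 -244.7] [130. 131.] rect [ 602.6 -244.6] [131. 131.] 87.7
Lbowl 3349 circ [ 477. -415.] 166 ell [ 476.8 -414.3] [162. 163.] rect [ 476.6 -414.4] [163. 161.] 88.4
pourer 623 circ [340. 177.] 69 ell [340.6 176.6] [58. 67.] rect [339.9 177.1] [65. 59.] 89.1
jar 342 circ [ 346. -311.] 57 ell [ 346.  -311.7] [47. 53.] rect [ 347.8 -310.9] [54. 53.] 87.3
board 6294 circ [439. -27.] 459 ell [435.1 -27.3] [114. 620.] rect [435.  -27.7] [106. 450.] 0.1
Lgrip [479.7 315.7  38. ]
sgrip [595.8  31.7  38. ]
bell [ 332.1 -117.3   40. ]
[[-0.966  0.26  -0.   ]
 [ 0.26   0.966 -0.001]
 [ 0.    -0.001 -1.   ]]
```

View pics/crop.png

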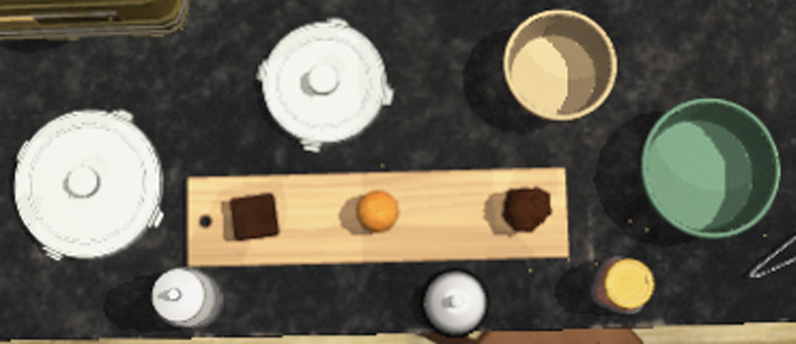

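Crop: brownie (254,217) is turned about 5°. The mandarin is at (377,211), muffin at (527,209), lid grips at (83,181) and (322,79). I go above the brownie with the tool turned so that the fingers close along world y.

```bash
cat > d.py <<'E'
import sys
from h import *
o=ctrl.get_obs(); r=R.from_rotvec(o['orientation']); t=list(map(float,sys.argv[1:4])); yaw=float(sys.argv[4]) if len(sys.argv)>4 else 0
w=R.from_euler('z',yaw)*R.from_rotvec([np.pi,0,0])
print('t',round(o['t'],1),'pos',o['ee_pos'].round(1),'w',round(o['width'],1),'gf',round(o['grasp_force'],1),'F',o['ft_force'].round(1),'d',(r.inv().apply(np.array(t)-o['ee_pos'])).round(1),'rot',(r.inv()*w).as_rotvec().round(3),'q6',o['qpos'][5].round(2))
E
python3 -m inch '[{"xyz":[-391,-399,0],"rot":[0,0,1.44]},{"xyz":[-391,-399,0],"rot":[0,0,1.44]},{"xyz":[-391,-399,0],"rot":[0,0,1.44]},{"xyz":[-391,-399,0],"rot":[0,0,1.44]},{"xyz":[-391,-399,0],"rot":[0,0,1.44]},{"xyz":[-391,-399,0],"rot":[0,0,1.44]},{"xyz":[-391,-399,0],"rot":[0,0,1.44]},{"xyz":[-391,-399,0],"rot":[0,0,1.44]},{"xyz":[-391,-399,0],"rot":[0,0,1.44]},{"xyz":[-391,-399,0],"rot":[0,0,1.44]},{"xyz":[-391,-399,0],"rot":[0,0,1.44]},{"xyz":[-391,-399,0],"rot":[0,0,1.44]}]' 0
python3 d.py 436 116 220
python3 -c "
from h import *
print(plane(ctrl.camera_model('top'),[(315.35,248.1)],35.5))"
```

```text
t: 1.1
ee_pos: [407.9, 165.8, 222.7]
orientation: [-2.37, -2.063, -0.0]
ft_force: [1.2, 0.3, 0.2]
width: 88.0
grasp_force: 0.0
t 1.1 pos [407.9 165.8 222.7] w 88.0 gf 0.0 F [1.2 0.3 0.2] d [-45.4  34.7   2.7] rot [-0.    -0.     1.433] q6 0.5
[[438.75361918 -29.12201587  35.5       ]]
```

```bash

python3 -m inch '[{"xyz":[-45,35,0],"rot":[0,0,1.433]},{"xyz":[-45,35,0],"rot":[0,0,1.433]},{"xyz":[-45,35,0],"rot":[0,0,1.433]},{"xyz":[-45,35,0],"rot":[0,0,1.433]},{"xyz":[-45,35,0],"rot":[0,0,1.433]},{"xyz":[-45,35,0],"rot":[0,0,1.433]},{"xyz":[-45,35,0],"rot":[0,0,1.433]},{"xyz":[-45,35,0],"rot":[0,0,1.433]},{"xyz":[-45,35,0],"rot":[0,0,1.433]},{"xyz":[-45,35,0],"rot":[0,0,1.433]},{"xyz":[-45,35,0],"rot":[0,0,1.433]},{"xyz":[-45,35,0],"rot":[0,0,1.433]}]' 0 >/dev/null
python3 d.py 436 116 15
python3 - <<'E'
from h import *
a=ctrl.camera_model('wrist'); im=ctrl.get_image('wrist')[:,:,::-1]; s=ctrl.get_image('side')[:,:,::-1]
print(a['position'],a['attitude'])
cv2.imwrite('pics/w1.png',np.hstack([cv2.resize(im,(400,300)),cv2.resize(s,(400,300))]))
cv2.imwrite('pics/w1full.png',im)
E
```

```text
t 2.1 pos [436.  118.5 222.4] w 87.6 gf 0.0 F [-0.6  0.5  0.3] d [2.000e-01 2.400e+00 2.074e+02] rot [ 0.     0.001 -0.001] q6 1.81
[512.75216639 119.3522084  384.0672421 ] [-0.2257642   0.22681714 -1.56084787]
```

View pics/w1.png

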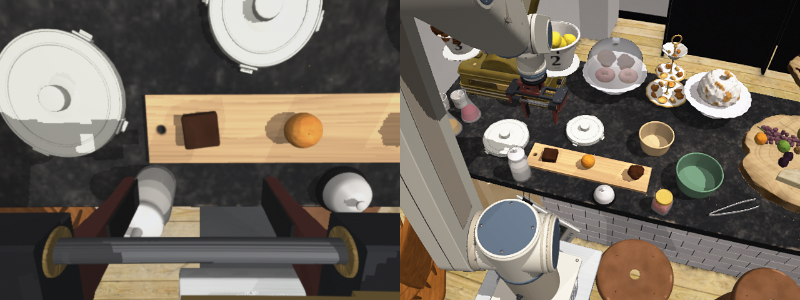

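The wrist view shows brownie (200,130), mandarin (303,130) and both lids. The gripper body is wide along the closing line, as assumed. I'll cross-check positions from this view.

```bash
python3 - <<'E'
from h import *
im=cv2.imread('pics/w1full.png'); m={'fx':396.823,'fy':396.823,'cx':320.099,'cy':242.016,'k1':.02975,'position':[512.752,119.352,384.067],'attitude':[-0.2257642,0.22681714,-1.56084787]}
hsv=cv2.cvtColor(im,cv2.COLOR_BGR2HSV); H,S,V=[hsv[...,i].astype(int) for i in range(3)]
for k,a,s,z in (('brownie',(V<110)&(H<20)&(S>60),(320,208),36),('mandarin',(H<18)&(S>170)&(V>120),(485,208),38)):
    ct,A=blob(a,s); w=plane(m,ct,z)[:,:2].astype(np.float32); b=cv2.minAreaRect(w); print(k,np.round(b[0],1),np.round(b[1]),b[2])
print(plane(m,[(88,157),(424,14)],38).round(1))
E
```

```text
brownie [440.8 119.5] [51. 51.] 6.699650764465332
mandarin [440.7 -28.6] [49. 44.] 46.77592468261719
[[485.6 316.   38. ]
 [593.   39.4  38. ]]
```

```bash

python3 -m inch '[{"xyz":[2,1,40],"rot":[0,0,-0.1]},{"xyz":[2,1,80],"rot":[0,0,-0.1]},{"xyz":[2,1,120],"rot":[0,0,-0.1]},{"xyz":[2,1,150],"rot":[0,0,-0.1]},{"xyz":[2,1,175],"rot":[0,0,-0.1]},{"xyz":[2,1,192],"rot":[0,0,-0.1]},{"xyz":[2,1,201],"rot":[0,0,-0.1]},{"xyz":[2,1,206],"rot":[0,0,-0.1]},{"xyz":[2,1,206],"rot":[0,0,-0.1]},{"xyz":[2,1,206],"rot":[0,0,-0.1]}]' 0 |tail -5
python3 -m inch '[{"xyz":[0,0,0],"rot":[0,0,0]},{"xyz":[0,0,0],"rot":[0,0,0]},{"xyz":[0,0,0],"rot":[0,0,0]},{"xyz":[0,0,0],"rot":[0,0,0]},{"xyz":[0,0,0],"rot":[0,0,0]},{"xyz":[0,0,0],"rot":[0,0,0]},{"xyz":[0,0,0],"rot":[0,0,0]},{"xyz":[0,0,0],"rot":[0,0,0]}]' 255
python3 d.py 509 -414 215
```

```text
ee_pos: [438.8, 117.7, 17.2]
orientation: [-3.137, -0.167, -0.001]
ft_force: [0.2, 0.1, 1.3]
width: 88.0
grasp_force: 0.0
t: 3.7
ee_pos: [438.4, 117.6, 16.9]
orientation: [-3.137, -0.166, -0.001]
ft_force: [-0.4, 0.7, 5.0]
width: 52.0
grasp_force: 29.9
t 3.7 pos [438.4 117.6  16.9] w 52.0 gf 29.9 F [-0.4  0.7  5. ] d [  14.1  536.1 -198.1] rot [-0.    -0.     0.106] q6 1.7
```

```bash

python3 -m inch '[{"xyz":[0,0,-20],"rot":[0,0,0]},{"xyz":[0,0,-55],"rot":[0,0,0]},{"xyz":[0,10,-95],"rot":[0,0,0.02]},{"xyz":[2,40,-125],"rot":[0,0,0.05]},{"xyz":[4,80,-135],"rot":[0,0,0.08]},{"xyz":[6,120,-135],"rot":[0,0,0.106]},{"xyz":[8,160,-135],"rot":[0,0,0.106]},{"xyz":[9,200,-135],"rot":[0,0,0.106]},{"xyz":[10,240,-135],"rot":[0,0,0.106]},{"xyz":[11,280,-135],"rot":[0,0,0.106]},{"xyz":[12,320,-135],"rot":[0,0,0.106]},{"xyz":[13,360,-135],"rot":[0,0,0.106]}]' |tail -2
python3 d.py 509 -414 130
```

```text
width: 51.8
grasp_force: 29.9
t 4.7 pos [ 488.8 -241.   151.4] w 51.8 gf 29.9 F [ 0.9  1.4 -0.7] d [ 20.3 173.   21.4] rot [-0.     0.    -0.001] q6 1.09
```

```bash

python3 -m inch '[{"xyz":[5,40,0],"rot":[0,0,0]},{"xyz":[10,80,0],"rot":[0,0,0]},{"xyz":[15,115,5],"rot":[0,0,0]},{"xyz":[18,145,10],"rot":[0,0,0]},{"xyz":[20,162,20],"rot":[0,0,0]},{"xyz":[20,171,30],"rot":[0,0,0]},{"xyz":[20,173,40],"rot":[0,0,0]},{"xyz":[20,173,40],"rot":[0,0,0]},{"xyz":[20,173,40],"rot":[0,0,0]}]' |tail -2
python3 d.py 509 -414 9
python3 - <<'E'
from h import *
im=ctrl.get_image('wrist')[:,:,::-1]; s=ctrl.get_image('side')[:,:,::-1]
cv2.imwrite('pics/w2.png',np.hstack([cv2.resize(im,(400,300)),s[180:360,380:620].repeat(1,0) if 0 else cv2.resize(s[180:330,390:590],(400,300))]))
E
```

```text
width: 51.8
grasp_force: 29.9
t 5.5 pos [ 508.4 -410.3  110.4] w 51.8 gf 29.9 F [ 0.1  0.4 -0.9] d [  0.9   4.  101.4] rot [-0.002  0.002  0.   ] q6 0.87
```

View pics/w2.png

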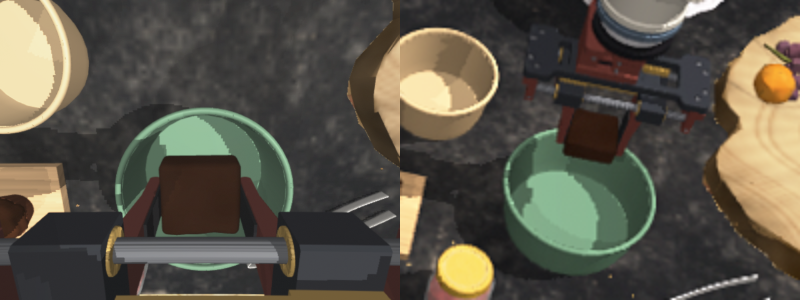

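The brownie is held at column 200, in line with the bowl at 116–292, and over its far half. I lower it and release.

```bash

python3 -m inch '[{"xyz":[1,3,20],"rot":[0,0,0]},{"xyz":[1,3,45],"rot":[0,0,0]},{"xyz":[1,3,68],"rot":[0,0,0]},{"xyz":[1,3,84],"rot":[0,0,0]},{"xyz":[1,3,93],"rot":[0,0,0]},{"xyz":[1,3,98],"rot":[0,0,0]},{"xyz":[1,3,101],"rot":[0,0,0]},{"xyz":[1,3,101],"rot":[0,0,0]},{"xyz":[1,3,101],"rot":[0,0,0]}]' |tail -6
python3 -m inch '[{"xyz":[0,0,0],"rot":[0,0,0]},{"xyz":[0,0,0],"rot":[0,0,0]},{"xyz":[0,0,0],"rot":[0,0,0]},{"xyz":[0,0,-15],"rot":[0,0,0]},{"xyz":[0,0,-40],"rot":[0,0,0]},{"xyz":[0,0,-80],"rot":[0,0,0]},{"xyz":[0,0,-120],"rot":[0,0,0]},{"xyz":[-10,-35,-150],"rot":[0,0,0]},{"xyz":[-20,-75,-150],"rot":[0,0,0]},{"xyz":[-30,-115,-150],"rot":[0,0,0]},{"xyz":[-40,-155,-150],"rot":[0,0,0]},{"xyz":[-50,-195,-150],"rot":[0,0,0]}]' 60
python3 d.py 440 -29 17
python3 - <<'E'
from h import *
s=ctrl.get_image('side')[:,:,::-1]
cv2.imwrite('pics/s3.png',cv2.resize(s[210:330,330:530],(600,360)))
E
```

```text
t: 6.3
ee_pos: [510.8, -415.4, 11.7]
orientation: [3.141, -0.0, 0.002]
ft_force: [0.9, 0.4, -0.4]
width: 51.4
grasp_force: 29.9
t: 7.3
ee_pos: [460.3, -221.2, 162.3]
orientation: [3.141, -0.002, 0.003]
ft_force: [1.6, 1.2, -0.8]
width: 67.3
grasp_force: 0.0
t 7.3 pos [ 460.3 -221.2  162.3] w 67.3 gf 0.0 F [ 1.6  1.2 -0.8] d [ -20.8 -192.3  145.1] rot [ 0.001 -0.002 -0.001] q6 1.1
```

View pics/s3.png

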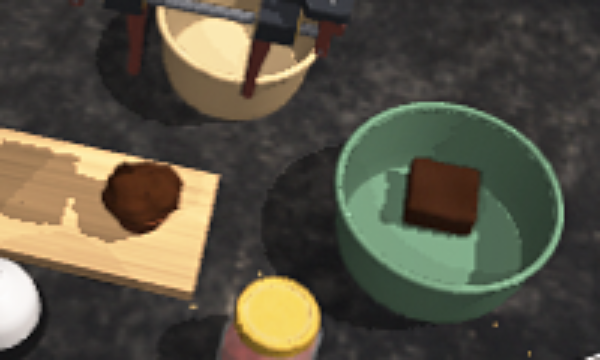

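The brownie is flat in the bowl's far half (440,195). Next is the mandarin.

```bash

python3 -m inch '[{"xyz":[-5,-40,0],"rot":[0,0,0]},{"xyz":[-10,-80,0],"rot":[0,0,0]},{"xyz":[-15,-120,0],"rot":[0,0,0]},{"xyz":[-19,-155,10],"rot":[0,0,0]},{"xyz":[-21,-180,30],"rot":[0,0,0]},{"xyz":[-21,-192,55],"rot":[0,0,0]},{"xyz":[-21,-192,85],"rot":[0,0,0]},{"xyz":[-21,-192,110],"rot":[0,0,0]},{"xyz":[-21,-192,130],"rot":[0,0,0]},{"xyz":[-21,-192,141],"rot":[0,0,0]},{"xyz":[-21,-192,145],"rot":[0,0,0]},{"xyz":[-21,-192,145],"rot":[0,0,0]}]' 0 |tail -5
python3 -m inch '[{"xyz":[0,0,0],"rot":[0,0,0]},{"xyz":[0,0,0],"rot":[0,0,0]},{"xyz":[0,0,0],"rot":[0,0,0]},{"xyz":[0,0,0],"rot":[0,0,0]},{"xyz":[0,0,0],"rot":[0,0,0]},{"xyz":[0,0,0],"rot":[0,0,0]},{"xyz":[0,0,0],"rot":[0,0,0]},{"xyz":[0,0,-15],"rot":[0,0,0]},{"xyz":[0,0,-45],"rot":[0,0,0]},{"xyz":[0,0,-80],"rot":[0,0,0]},{"xyz":[0,0,-110],"rot":[0,0,0]},{"xyz":[0,30,-125],"rot":[0,0,0]}]' 255
python3 d.py 445 -414 140
```

```text
ee_pos: [439.9, -30.6, 15.6]
orientation: [-3.142, 0.0, 0.001]
ft_force: [0.8, 0.4, -1.1]
width: 88.1
grasp_force: 0.0
t: 9.35
ee_pos: [441.0, -58.6, 143.7]
orientation: [-3.141, -0.005, -0.005]
ft_force: [0.6, -0.3, -0.8]
width: 47.6
grasp_force: 30.0
t 9.3 pos [441.  -58.6 143.7] w 47.6 gf 30.0 F [ 0.6 -0.3 -0.8] d [  2.8 355.5   3.6] rot [-0.    -0.003  0.003] q6 1.41
```

```bash

python3 -m inch '[{"xyz":[0,35,0],"rot":[0,0,0]},{"xyz":[1,75,0],"rot":[0,0,0]},{"xyz":[2,115,0],"rot":[0,0,0]},{"xyz":[3,155,0],"rot":[0,0,0]},{"xyz":[3,195,0],"rot":[0,0,0]},{"xyz":[3,235,0],"rot":[0,0,0]},{"xyz":[3,275,0],"rot":[0,0,0]},{"xyz":[3,310,0],"rot":[0,0,0]},{"xyz":[3,338,10],"rot":[0,0,0]},{"xyz":[3,352,25],"rot":[0,0,0]},{"xyz":[3,356,40],"rot":[0,0,0]},{"xyz":[3,356,40],"rot":[0,0,0]}]' |tail -2
python3 d.py 445 -415 10
```

```text
width: 47.7
grasp_force: 30.0
t 10.3 pos [ 440.8 -415.6   97.3] w 47.7 gf 30.0 F [-0.6  1.7 -0.5] d [ 4.5 -0.3 87.2] rot [-0.004  0.004 -0.002] q6 0.8
```

```bash

python3 -m inch '[{"xyz":[3,0,20],"rot":[0,0,0]},{"xyz":[3,0,45],"rot":[0,0,0]},{"xyz":[3,0,65],"rot":[0,0,0]},{"xyz":[3,0,78],"rot":[0,0,0]},{"xyz":[3,0,85],"rot":[0,0,0]},{"xyz":[3,0,88],"rot":[0,0,0]},{"xyz":[3,0,88],"rot":[0,0,0]},{"xyz":[3,0,88],"rot":[0,0,0]}]' |tail -6
python3 -m inch '[{"xyz":[0,0,0],"rot":[0,0,0]},{"xyz":[0,0,0],"rot":[0,0,0]},{"xyz":[0,0,0],"rot":[0,0,0]},{"xyz":[0,0,-15],"rot":[0,0,0]},{"xyz":[0,0,-40],"rot":[0,0,0]},{"xyz":[0,0,-80],"rot":[0,0,0]},{"xyz":[0,0,-120],"rot":[0,0,0]},{"xyz":[0,-35,-145],"rot":[0,0,0]},{"xyz":[-2,-75,-145],"rot":[0,0,0]},{"xyz":[-4,-115,-145],"rot":[0,0,0]},{"xyz":[-5,-150,-145],"rot":[0,0,0]},{"xyz":[-6,-170,-145],"rot":[0,0,0]}]' 65
python3 d.py 436 -201 15
python3 - <<'E'
from h import *
a=ctrl.camera_model('wrist');im=ctrl.get_image('wrist')[:,:,::-1]; s=ctrl.get_image('side')[:,:,::-1]
print(a['position'],a['attitude'])
cv2.imwrite('pics/w4f.png',im)
cv2.imwrite('pics/w4.png',np.hstack([cv2.resize(im,(400,300)),cv2.resize(s[180:330,370:570],(400,300))]))
E
```

```text
t: 11.02
ee_pos: [446.4, -416.8, 13.5]
orientation: [3.141, 0.0, 0.001]
ft_force: [-1.3, -1.0, -0.5]
width: 47.9
grasp_force: 30.0
t: 12.02
ee_pos: [438.9, -243.6, 158.3]
orientation: [-3.141, -0.001, 0.0]
ft_force: [-0.1, -1.3, 0.3]
width: 65.6
grasp_force: 0.0
t 12.0 pos [ 438.9 -243.6  158.3] w 65.6 gf 0.0 F [-0.1 -1.3  0.3] d [ -2.9 -42.5 143.3] rot [-0.001  0.     0.001] q6 1.04
[ 515.56894886 -242.70642891  319.91862507] [-0.22491758  0.22675171 -1.5595381 ]
```

View pics/w4.png

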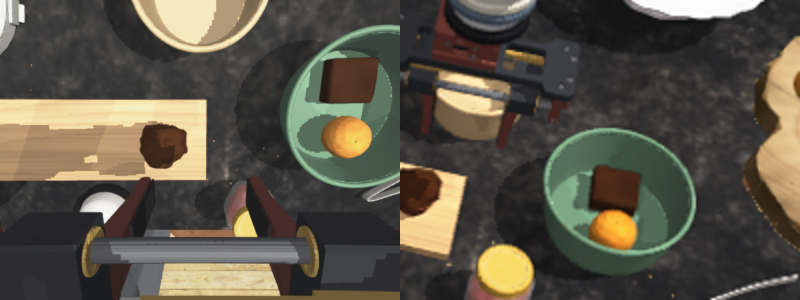

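Both are in the green bowl, side by side. Muffin at (163,146) in the half-size wrist view; I check its position from it.

```bash
python3 - <<'E'
from h import *
m={'fx':396.823,'fy':396.823,'cx':320.099,'cy':242.016,'k1':.02975,'position':[515.569,-242.706,319.919],'attitude':[-0.22491758,0.22675171,-1.5595381]}
im=cv2.imread('pics/w4f.png'); hsv=cv2.cvtColor(im,cv2.COLOR_BGR2HSV); H,S,V=[hsv[...,i].astype(int) for i in range(3)]
ct,A=blob((V<110)&(H<20)&(S>60),(261,234)); b=cv2.minEnclosingCircle(plane(m,ct,45)[:,:2].astype(np.float32)); print(b)
E
```

```text
((440.94757080078125, -200.33084106445312), 29.972606658935547)
```

```bash

python3 -m inch '[{"xyz":[0,-30,0],"rot":[0,0,0]},{"xyz":[0,-42,10],"rot":[0,0,0]},{"xyz":[0,-42,35],"rot":[0,0,0]},{"xyz":[0,-42,65],"rot":[0,0,0]},{"xyz":[0,-42,95],"rot":[0,0,0]},{"xyz":[0,-42,120],"rot":[0,0,0]},{"xyz":[0,-42,135],"rot":[0,0,0]},{"xyz":[0,-42,142],"rot":[0,0,0]},{"xyz":[0,-42,142],"rot":[0,0,0]},{"xyz":[0,-42,142],"rot":[0,0,0]}]' 0 |tail -5
python3 -m inch '[{"xyz":[0,0,0],"rot":[0,0,0]},{"xyz":[0,0,0],"rot":[0,0,0]},{"xyz":[0,0,0],"rot":[0,0,0]},{"xyz":[0,0,0],"rot":[0,0,0]},{"xyz":[0,0,0],"rot":[0,0,0]},{"xyz":[0,0,0],"rot":[0,0,0]},{"xyz":[0,0,0],"rot":[0,0,0]},{"xyz":[0,0,-10],"rot":[0,0,0]},{"xyz":[0,0,-30],"rot":[0,0,0]},{"xyz":[0,0,-60],"rot":[0,0,0]},{"xyz":[0,0,-90],"rot":[0,0,0]},{"xyz":[0,0,-100],"rot":[0,0,0]}]' 255
python3 d.py 602 -245 115
```

```text
ee_pos: [440.3, -205.3, 15.9]
orientation: [3.141, -0.001, 0.001]
ft_force: [-0.8, 0.3, -0.3]
width: 87.9
grasp_force: 0.0
t: 13.95
ee_pos: [441.5, -205.4, 119.4]
orientation: [3.139, -0.0, 0.007]
ft_force: [0.9, 0.1, -0.6]
width: 52.7
grasp_force: 30.0
t 13.9 pos [ 441.5 -205.4  119.4] w 52.7 gf 30.0 F [ 0.9  0.1 -0.6] d [160.5  39.6   5.2] rot [ 0.002 -0.004 -0.   ] q6 1.11
```

```bash

python3 -m inch '[{"xyz":[25,6,0],"rot":[0,0,0]},{"xyz":[60,15,0],"rot":[0,0,0]},{"xyz":[95,24,0],"rot":[0,0,0]},{"xyz":[125,31,0],"rot":[0,0,0]},{"xyz":[148,37,0],"rot":[0,0,0]},{"xyz":[158,40,0],"rot":[0,0,0]},{"xyz":[160,40,5],"rot":[0,0,0]},{"xyz":[160,40,5],"rot":[0,0,0]},{"xyz":[160,40,5],"rot":[0,0,0]}]' |tail -2
python3 d.py 602 -245 9
python3 - <<'E'
from h import *
im=ctrl.get_image('wrist')[:,:,::-1]; s=ctrl.get_image('side')[:,:,::-1]
cv2.imwrite('pics/w5.png',np.hstack([cv2.resize(im,(400,300)),cv2.resize(s[130:280,320:520],(400,300))]))
E
```

```text
width: 52.6
grasp_force: 30.0
t 14.7 pos [ 597.6 -243.9  109.5] w 52.6 gf 30.0 F [-0.5 -0.3 -2.3] d [  4.7   1.3 100.5] rot [-0.001  0.003 -0.   ] q6 1.17
```

View pics/w5.png

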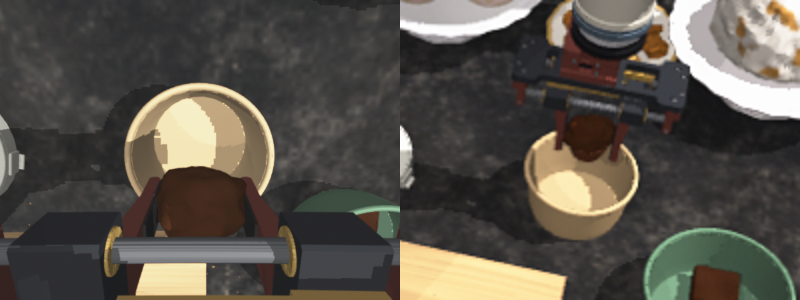

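Muffin is upright over the sand bowl, columns agree (200). Lowering it.

```bash

python3 -m inch '[{"xyz":[3,1,20],"rot":[0,0,0]},{"xyz":[3,1,45],"rot":[0,0,0]},{"xyz":[3,1,68],"rot":[0,0,0]},{"xyz":[3,1,84],"rot":[0,0,0]},{"xyz":[3,1,94],"rot":[0,0,0]},{"xyz":[3,1,100],"rot":[0,0,0]},{"xyz":[3,1,101],"rot":[0,0,0]},{"xyz":[3,1,101],"rot":[0,0,0]},{"xyz":[3,1,101],"rot":[0,0,0]}]' |tail -6
python3 -m inch '[{"xyz":[0,0,0],"rot":[0,0,0]},{"xyz":[0,0,0],"rot":[0,0,0]},{"xyz":[0,0,0],"rot":[0,0,0]},{"xyz":[0,0,-10],"rot":[0,0,0]},{"xyz":[0,0,-30],"rot":[0,0,0]},{"xyz":[0,0,-65],"rot":[0,0,0]},{"xyz":[0,0,-105],"rot":[0,0,0]},{"xyz":[0,-35,-125],"rot":[0,0,0]},{"xyz":[-2,-75,-125],"rot":[0,0,0]},{"xyz":[-3,-115,-125],"rot":[0,0,0]},{"xyz":[-4,-155,-125],"rot":[0,0,0]},{"xyz":[-4,-195,-125],"rot":[0,0,0]}]' 65
python3 d.py 598 32 22
python3 - <<'E'
from h import *
a=ctrl.camera_model('wrist');im=ctrl.get_image('wrist')[:,:,::-1]; s=ctrl.get_image('side')[:,:,::-1]
print(a['position'],a['attitude']); t=ctrl.get_image('top')[:,:,::-1]
cv2.imwrite('pics/top6.png',t);cv2.imwrite('pics/w6f.png',im)
cv2.imwrite('pics/w6.png',np.hstack([cv2.resize(im,(400,300)),cv2.resize(t[140:290,360:560],(400,300))]))
E
```

```text
t: 15.55
ee_pos: [603.5, -245.9, 10.8]
orientation: [3.141, -0.0, 0.002]
ft_force: [-0.2, 0.1, -0.6]
width: 52.5
grasp_force: 30.0
t: 16.55
ee_pos: [598.7, -49.1, 136.0]
orientation: [3.141, -0.001, 0.002]
ft_force: [0.2, 0.9, 0.7]
width: 65.6
grasp_force: 0.0
t 16.6 pos [598.7 -49.1 136. ] w 65.6 gf 0.0 F [0.2 0.9 0.7] d [ -0.9 -81.1 114. ] rot [ 0.    -0.001 -0.001] q6 1.47
[675.10187041 -48.21898787 297.83321454] [-0.22419017  0.22532542 -1.56119835]
```

View pics/w6.png

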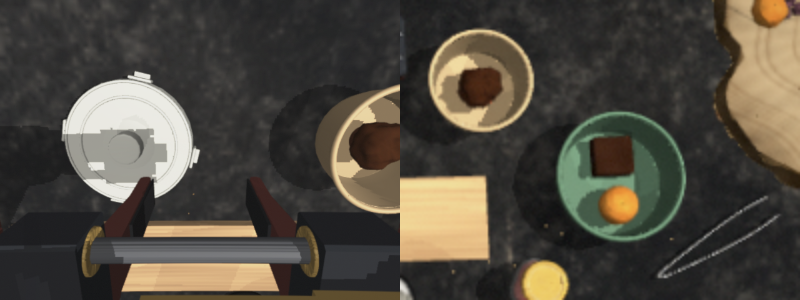

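Muffin stands in the sand bowl; small lid grip at (125,148) half-size. Re-measure the bowls (top) and the lid (wrist).

```bash
python3 - <<'E'
from h import *
def fit(im,m,f,s,z):
    hsv=cv2.cvtColor(im,cv2.COLOR_BGR2HSV); H,S,V=[hsv[...,i].astype(int) for i in range(3)]
    ct,A=blob(f(H,S,V),s); e=cv2.fitEllipse(plane(m,cv2.convexHull(ct)[:,0],z)[:,:2].astype(np.float32)); print(np.round(e[0],1),np.round(e[1]))
t=cv2.imread('pics/top6.png'); mt=ctrl.camera_model('top')
fit(t,mt,lambda H,S,V:(H>12)&(H<28)&(S>60)&(V>90),(400,180),64)
fit(t,mt,lambda H,S,V:(H>50)&(H<90)&(S>50)&(V>45),(470,228),64)
m={'fx':396.823,'fy':396.823,'cx':320.099,'cy':242.016,'k1':.02975,'position':[675.102,-48.219,297.833],'attitude':[-0.22419017,0.22532542,-1.56119835]}
w=cv2.imread('pics/w6f.png')
print('grip',plane(m,[(201,237)],38).round(1))
fit(w,m,lambda H,S,V:(V>105)&(S<60),(205,222),14)
E
```

```text
[ 602.6 -245.1] [132. 133.]
[ 477.2 -414.9] [164. 165.]
grip [[602.3  32.8  38. ]]
[601.1  34.1] [153. 156.]
```

```bash

python3 -m inch '[{"xyz":[1,-40,0],"rot":[0,0,0]},{"xyz":[1,-72,10],"rot":[0,0,0]},{"xyz":[1,-81,30],"rot":[0,0,0]},{"xyz":[1,-81,55],"rot":[0,0,0]},{"xyz":[1,-81,80],"rot":[0,0,0]},{"xyz":[1,-81,98],"rot":[0,0,0]},{"xyz":[1,-81,108],"rot":[0,0,0]},{"xyz":[1,-81,113],"rot":[0,0,0]},{"xyz":[1,-81,113],"rot":[0,0,0]},{"xyz":[1,-81,113],"rot":[0,0,0]}]' 0 |tail -6
python3 -m inch '[{"xyz":[0,0,0],"rot":[0,0,0]},{"xyz":[0,0,0],"rot":[0,0,0]},{"xyz":[0,0,0],"rot":[0,0,0]},{"xyz":[0,0,0],"rot":[0,0,0]},{"xyz":[0,0,0],"rot":[0,0,0]},{"xyz":[0,0,0],"rot":[0,0,0]},{"xyz":[0,0,0],"rot":[0,0,0]},{"xyz":[0,0,0],"rot":[0,0,0]},{"xyz":[0,0,0],"rot":[0,0,0]}]' 255
python3 - <<'E'
from h import *
a=ctrl.camera_model('wrist');im=ctrl.get_image('wrist')[:,:,::-1]
cv2.imwrite('pics/w7.png',cv2.resize(im,(400,300)))
E
python3 d.py 602 -245 130
```

```text
t: 17.53
ee_pos: [600.6, 29.8, 22.4]
orientation: [3.142, -0.001, 0.002]
ft_force: [-0.5, 0.5, 0.9]
width: 88.0
grasp_force: 0.0
t: 18.28
ee_pos: [599.9, 30.5, 21.7]
orientation: [-3.141, 0.0, -0.0]
ft_force: [-0.2, 0.7, 1.3]
width: 35.3
grasp_force: 30.0
t 18.3 pos [600.   30.5  21.7] w 35.2 gf 30.0 F [-0.2  0.3  1.1] d [   2.1  275.5 -108.3] rot [-0. -0. -0.] q6 1.6
```

View pics/w7.png

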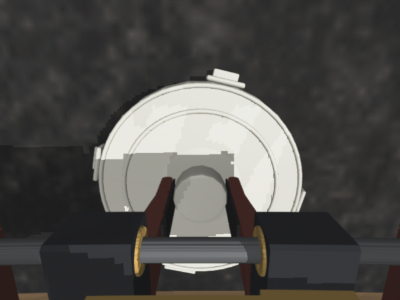

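Lid grip held centrally. Carry it to the sand bowl.

```bash

python3 -m inch '[{"xyz":[0,0,-15],"rot":[0,0,0]},{"xyz":[0,0,-40],"rot":[0,0,0]},{"xyz":[0,5,-70],"rot":[0,0,0]},{"xyz":[0,25,-92],"rot":[0,0,0]},{"xyz":[1,60,-105],"rot":[0,0,0]},{"xyz":[2,100,-108],"rot":[0,0,0]},{"xyz":[2,140,-108],"rot":[0,0,0]},{"xyz":[2,180,-108],"rot":[0,0,0]},{"xyz":[2,220,-108],"rot":[0,0,0]},{"xyz":[2,250,-108],"rot":[0,0,0]},{"xyz":[2,268,-108],"rot":[0,0,0]},{"xyz":[2,275,-108],"rot":[0,0,0]}]' |tail -3
python3 -m inch '[{"xyz":[0,0,0],"rot":[0,0,0]},{"xyz":[0,0,0],"rot":[0,0,0]},{"xyz":[0,0,0],"rot":[0,0,0]}]' |tail -3
python3 d.py 602.5 -245 82
python3 - <<'E'
from h import *
im=ctrl.get_image('wrist')[:,:,::-1]; s=ctrl.get_image('side')[:,:,::-1]
cv2.imwrite('pics/w8.png',np.hstack([cv2.resize(im,(400,300)),cv2.resize(s[130:280,320:520],(400,300))]))
E
```

```text
ft_force: [0.1, 0.8, -1.7]
width: 35.5
grasp_force: 30.0
ft_force: [0.5, 0.1, -1.1]
width: 35.1
grasp_force: 30.0
t 19.6 pos [ 601.7 -243.1  129.4] w 35.1 gf 30.0 F [ 0.5  0.1 -1.1] d [ 0.9  1.9 47.4] rot [-0.001  0.001  0.001] q6 1.17
```

View pics/w8.png

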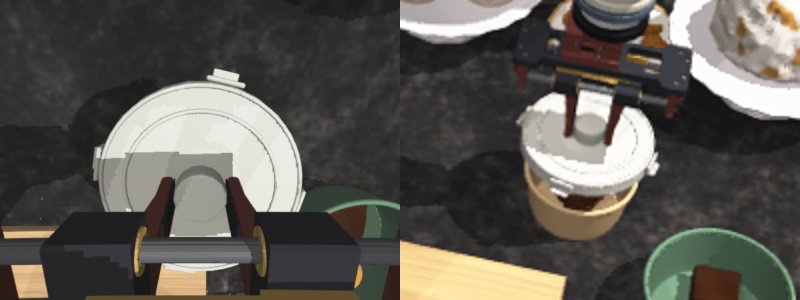

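Lid hangs level over the sand bowl. Lower to rest and check the force.

```bash

python3 -m inch '[{"xyz":[0,1,12],"rot":[0,0,0]},{"xyz":[0,1,24],"rot":[0,0,0]},{"xyz":[0,1,34],"rot":[0,0,0]},{"xyz":[0,1,40],"rot":[0,0,0]},{"xyz":[0,1,44],"rot":[0,0,0]},{"xyz":[0,1,46],"rot":[0,0,0]},{"xyz":[0,1,47],"rot":[0,0,0]},{"xyz":[0,1,47],"rot":[0,0,0]},{"xyz":[0,1,47],"rot":[0,0,0]}]' 
python3 -m inch '[{"xyz":[0,0,2],"rot":[0,0,0]},{"xyz":[0,0,4],"rot":[0,0,0]},{"xyz":[0,0,6],"rot":[0,0,0]},{"xyz":[0,0,6],"rot":[0,0,0]}]' |grep -E "pos|force"
```

```text
t: 20.43
ee_pos: [602.2, -245.4, 82.9]
orientation: [-3.141, 0.0, -0.001]
ft_force: [0.8, 2.7, -0.1]
width: 35.3
grasp_force: 30.0
ee_pos: [602.5, -245.7, 77.4]
ft_force: [0.2, 2.0, 1.0]
grasp_force: 30.0
```

```bash

python3 -m inch '[{"xyz":[0,0,2],"rot":[0,0,0]},{"xyz":[0,0,4],"rot":[0,0,0]},{"xyz":[0,0,5],"rot":[0,0,0]},{"xyz":[0,0,5],"rot":[0,0,0]}]' |grep -E "pos|force"
python3 -m inch '[{"xyz":[0,0,1],"rot":[0,0,0]},{"xyz":[0,0,2],"rot":[0,0,0]},{"xyz":[0,0,3],"rot":[0,0,0]},{"xyz":[0,0,3],"rot":[0,0,0]}]' |grep -E "pos|force"
```

```text
ee_pos: [603.3, -246.2, 72.8]
ft_force: [1.9, 1.8, 5.5]
grasp_force: 29.9
ee_pos: [603.8, -244.7, 71.3]
ft_force: [0.0, 10.3, 18.3]
grasp_force: 30.0
```

```bash

python3 -m inch '[{"xyz":[0,0,1],"rot":[0,0,0]},{"xyz":[0,0,2],"rot":[0,0,0]},{"xyz":[0,0,2],"rot":[0,0,0]},{"xyz":[0,0,2],"rot":[0,0,0]}]' |grep -E "pos|force"
python3 - <<'E'
from h import *
im=ctrl.get_image('wrist')[:,:,::-1]; s=ctrl.get_image('side')[:,:,::-1]
cv2.imwrite('pics/w9.png',np.hstack([cv2.resize(im,(400,300)),cv2.resize(s[160:260,345:478],(400,300),interpolation=cv2.INTER_CUBIC)]))
E
```

```text
ee_pos: [604.0, -244.7, 70.9]
ft_force: [-4.0, 13.1, 30.4]
grasp_force: 30.0
```

View pics/w9.png

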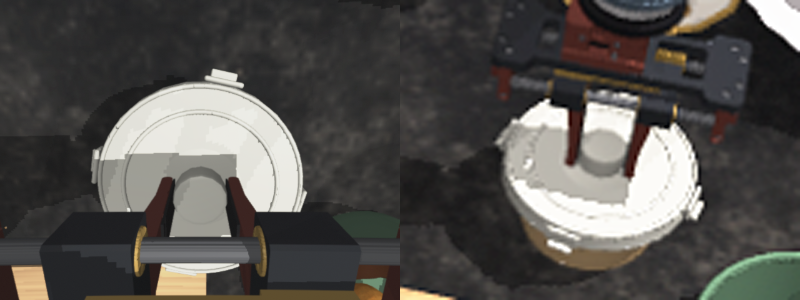

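Lid sits level on the sand bowl, and 30 N no longer moves it, so it looks home. Relieve the load, release, go for the large lid.

```bash

python3 -m inch '[{"xyz":[0,0,-2],"rot":[0,0,0]},{"xyz":[0,0,-3],"rot":[0,0,0]},{"xyz":[0,0,-3],"rot":[0,0,0]}]' |grep -E "pos|force"
python3 -m inch '[{"xyz":[0,0,-3],"rot":[0,0,0]},{"xyz":[0,0,-3],"rot":[0,0,0]},{"xyz":[0,0,-3],"rot":[0,0,0]},{"xyz":[0,0,-6],"rot":[0,0,0]},{"xyz":[0,0,-20],"rot":[0,0,0]},{"xyz":[0,0,-50],"rot":[0,0,0]},{"xyz":[0,0,-85],"rot":[0,0,0]},{"xyz":[-10,-35,-105],"rot":[0,0,0]},{"xyz":[-20,-75,-105],"rot":[0,0,0]},{"xyz":[-29,-115,-105],"rot":[0,0,0]},{"xyz":[-38,-155,-105],"rot":[0,0,0]},{"xyz":[-46,-195,-105],"rot":[0,0,0]}]' 0 
python3 - <<'E'
from h import *
a=ctrl.camera_model('side'); s=ctrl.get_image('side')[:,:,::-1]; t=ctrl.get_image('top')[:,:,::-1]
cv2.imwrite('pics/top10.png',t); cv2.imwrite('pics/side10.png',s)
cv2.imwrite('pics/w10.png',np.hstack([cv2.resize(t[130:230,340:473],(400,300),interpolation=cv2.INTER_CUBIC),cv2.resize(s[160:260,345:478],(400,300),interpolation=cv2.INTER_CUBIC)]))
E
python3 d.py 484 317 150
```

```text
ee_pos: [603.6, -245.3, 71.1]
ft_force: [2.7, 6.7, 9.3]
grasp_force: 30.0
t: 23.12
ee_pos: [555.2, -49.4, 176.0]
orientation: [3.141, -0.002, 0.002]
ft_force: [-0.5, 0.7, 0.3]
width: 88.0
grasp_force: 0.0
t 23.2 pos [554.4 -46.2 175.6] w 87.9 gf 0.0 F [ 0.2 -0.9  0.4] d [ -68.8 -363.5   26. ] rot [-0.001  0.001  0.004] q6 1.46
```

View pics/w10.png

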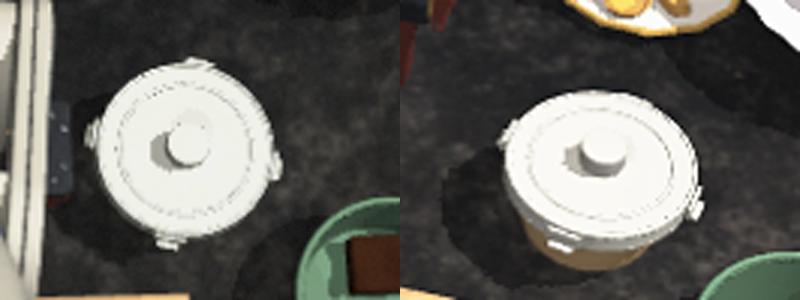

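The small lid is centred and level on the sand bowl. On to the large lid.

```bash

python3 -m inch '[{"xyz":[-8,-40,0],"rot":[0,0,0]},{"xyz":[-15,-80,0],"rot":[0,0,0]},{"xyz":[-23,-120,0],"rot":[0,0,0]},{"xyz":[-30,-160,0],"rot":[0,0,0]},{"xyz":[-38,-200,0],"rot":[0,0,0]},{"xyz":[-46,-240,0],"rot":[0,0,0]},{"xyz":[-53,-280,0],"rot":[0,0,0]},{"xyz":[-60,-315,0],"rot":[0,0,0]},{"xyz":[-65,-345,0],"rot":[0,0,0]},{"xyz":[-69,-363,0],"rot":[0,0,0]},{"xyz":[-69,-363,0],"rot":[0,0,0]},{"xyz":[-69,-363,0],"rot":[0,0,0]}]' |tail -2
python3 d.py 484 317 22
python3 - <<'E'
from h import *
a=ctrl.camera_model('wrist');im=ctrl.get_image('wrist')[:,:,::-1]
cv2.imwrite('pics/w11.png',im)
hsv=cv2.cvtColor(im,cv2.COLOR_BGR2HSV); V=hsv[...,2];S=hsv[...,1]
ct,A=blob((V>105)&(S<60),(320,220)); w=plane(a,cv2.convexHull(ct)[:,0],14)[:,:2].astype(np.float32)
print(cv2.fitEllipse(w),cv2.minAreaRect(w))
E
```

```text
width: 88.1
grasp_force: 0.0
t 24.2 pos [487.2 312.7 175.2] w 88.1 gf 0.0 F [0.6 0.3 0.5] d [ -3.2  -4.4 153.2] rot [ 0.    -0.001  0.002] q6 2.12
((485.4696960449219, 321.5585021972656), (185.29830932617188, 187.40048217773438), 80.78873443603516) ((483.51409912109375, 321.952392578125), (180.89344787597656, 180.17100524902344), 1.824418544769287)
```

View pics/w11.png

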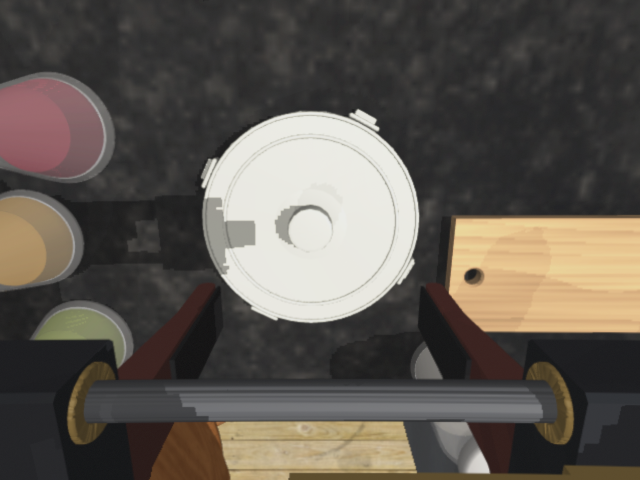

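The large lid's grip is at (311,230), clear of the glasses and the pourer. Grip it.

```bash

python3 -m inch '[{"xyz":[-3,-6,20],"rot":[0,0,0]},{"xyz":[-3,-6,50],"rot":[0,0,0]},{"xyz":[-3,-6,85],"rot":[0,0,0]},{"xyz":[-3,-6,112],"rot":[0,0,0]},{"xyz":[-3,-6,132],"rot":[0,0,0]},{"xyz":[-3,-6,145],"rot":[0,0,0]},{"xyz":[-3,-6,151],"rot":[0,0,0]},{"xyz":[-3,-6,152],"rot":[0,0,0]},{"xyz":[-3,-6,152],"rot":[0,0,0]}]' 0 |tail -6
python3 -m inch '[{"xyz":[0,0,0],"rot":[0,0,0]},{"xyz":[0,0,0],"rot":[0,0,0]},{"xyz":[0,0,0],"rot":[0,0,0]},{"xyz":[0,0,0],"rot":[0,0,0]},{"xyz":[0,0,0],"rot":[0,0,0]},{"xyz":[0,0,0],"rot":[0,0,0]},{"xyz":[0,0,0],"rot":[0,0,0]},{"xyz":[0,0,0],"rot":[0,0,0]},{"xyz":[0,0,0],"rot":[0,0,0]}]' 255
python3 d.py 478 -415 155
```

```text
t: 25.02
ee_pos: [484.7, 318.1, 23.3]
orientation: [-3.141, 0.002, -0.001]
ft_force: [0.3, -0.8, 0.3]
width: 88.0
grasp_force: 0.0
t: 25.77
ee_pos: [484.0, 318.5, 22.7]
orientation: [-3.142, 0.0, -0.0]
ft_force: [-0.8, 0.2, 1.1]
width: 35.7
grasp_force: 30.0
t 25.8 pos [484.  318.5  22.7] w 35.7 gf 30.0 F [-0.8  0.2  1.1] d [  -5.9  733.5 -132.4] rot [-0. -0. -0.] q6 2.13
```

```bash

python3 -m inch '[{"xyz":[0,0,-15],"rot":[0,0,0]},{"xyz":[2,0,-40],"rot":[0,0,0]},{"xyz":[5,5,-75],"rot":[0,0,0]},{"xyz":[10,20,-105],"rot":[0,0,0]},{"xyz":[15,45,-125],"rot":[0,0,0]},{"xyz":[20,80,-132],"rot":[0,0,0]},{"xyz":[20,120,-132],"rot":[0,0,0]},{"xyz":[20,160,-132],"rot":[0,0,0]},{"xyz":[20,200,-132],"rot":[0,0,0]},{"xyz":[20,240,-132],"rot":[0,0,0]},{"xyz":[20,280,-132],"rot":[0,0,0]},{"xyz":[20,320,-132],"rot":[0,0,0]}]' |grep -E "pos|width"
python3 -m inch '[{"xyz":[0,40,0],"rot":[0,0,0]},{"xyz":[-2,80,0],"rot":[0,0,0]},{"xyz":[-6,120,0],"rot":[0,0,0]},{"xyz":[-10,160,0],"rot":[0,0,0]},{"xyz":[-14,200,0],"rot":[0,0,0]},{"xyz":[-18,240,0],"rot":[0,0,0]},{"xyz":[-22,280,0],"rot":[0,0,0]},{"xyz":[-25,320,0],"rot":[0,0,0]},{"xyz":[-26,355,0],"rot":[0,0,0]},{"xyz":[-26,385,0],"rot":[0,0,0]},{"xyz":[-26,405,0],"rot":[0,0,0]},{"xyz":[-26,413,0],"rot":[0,0,0]}]' |grep -E "pos|width"
python3 -m inch '[{"xyz":[0,0,0],"rot":[0,0,0]},{"xyz":[0,0,0],"rot":[0,0,0]},{"xyz":[0,0,0],"rot":[0,0,0]}]' |grep -E "pos|width"
python3 d.py 477.5 -415 110
```

```text
ee_pos: [503.3, -3.4, 154.6]
width: 35.2
ee_pos: [477.3, -417.5, 154.4]
width: 35.1
ee_pos: [477.6, -412.9, 154.3]
width: 35.1
t 28.0 pos [ 477.6 -412.9  154.3] w 35.1 gf 30.0 F [-0.1  0.1 -1.6] d [-0.1  2.1 44.3] rot [-0.001  0.001  0.001] q6 0.84
```

```bash

python3 -m inch '[{"xyz":[0,1,15],"rot":[0,0,0]},{"xyz":[0,1,35],"rot":[0,0,0]},{"xyz":[0,1,50],"rot":[0,0,0]},{"xyz":[0,1,60],"rot":[0,0,0]},{"xyz":[0,1,65],"rot":[0,0,0]},{"xyz":[0,1,68],"rot":[0,0,0]},{"xyz":[0,1,70],"rot":[0,0,0]},{"xyz":[0,1,70],"rot":[0,0,0]},{"xyz":[0,1,70],"rot":[0,0,0]}]' |grep -E "pos|force"
python3 - <<'E'
from h import *
im=ctrl.get_image('wrist')[:,:,::-1]; s=ctrl.get_image('side')[:,:,::-1]
cv2.imwrite('pics/w12.png',np.hstack([cv2.resize(im,(400,300)),cv2.resize(s[200:350,390:590],(400,300))]))
E
python3 -m inch '[{"xyz":[0,0,2],"rot":[0,0,0]},{"xyz":[0,0,4],"rot":[0,0,0]},{"xyz":[0,0,6],"rot":[0,0,0]},{"xyz":[0,0,6],"rot":[0,0,0]}]' |grep -E "pos|force"
```

```text
ee_pos: [478.2, -415.8, 85.4]
ft_force: [0.4, 0.2, -1.4]
grasp_force: 30.0
ee_pos: [478.2, -415.2, 79.1]
ft_force: [1.9, 3.5, -0.3]
grasp_force: 30.0
```

View pics/w12.png

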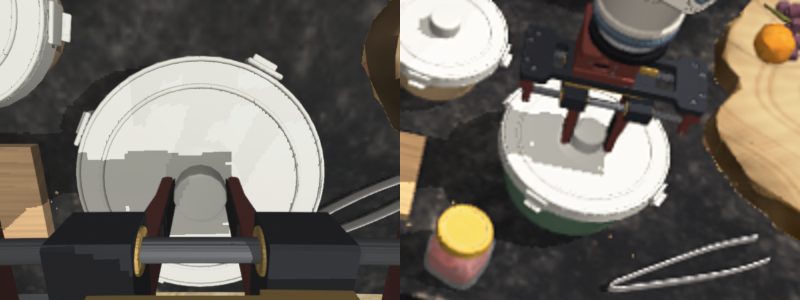

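The large lid sits centred and level on the green bowl. Press it home in small steps.

```bash

python3 -m inch '[{"xyz":[0,0,2],"rot":[0,0,0]},{"xyz":[0,0,4],"rot":[0,0,0]},{"xyz":[0,0,6],"rot":[0,0,0]},{"xyz":[0,0,6],"rot":[0,0,0]}]' |grep -E "pos|force"
python3 -m inch '[{"xyz":[0,0,1],"rot":[0,0,0]},{"xyz":[0,0,2],"rot":[0,0,0]},{"xyz":[0,0,3],"rot":[0,0,0]},{"xyz":[0,0,3],"rot":[0,0,0]}]' |grep -E "pos|force"
```

```text
ee_pos: [478.0, -415.4, 73.6]
ft_force: [-1.7, 6.1, 10.8]
grasp_force: 30.0
ee_pos: [478.2, -415.4, 73.4]
ft_force: [-6.3, 11.6, 34.0]
grasp_force: 30.0
```

```bash

python3 -m inch '[{"xyz":[0,0,-3],"rot":[0,0,0]},{"xyz":[0,0,-4],"rot":[0,0,0]},{"xyz":[0,0,-4],"rot":[0,0,0]}]' |grep -E "pos|force"
python3 -m inch '[{"xyz":[0,0,-4],"rot":[0,0,0]},{"xyz":[0,0,-4],"rot":[0,0,0]},{"xyz":[0,0,-4],"rot":[0,0,0]},{"xyz":[0,0,-6],"rot":[0,0,0]},{"xyz":[0,0,-20],"rot":[0,0,0]},{"xyz":[0,0,-50],"rot":[0,0,0]},{"xyz":[0,0,-85],"rot":[0,0,0]},{"xyz":[0,-30,-120],"rot":[0,0,0]},{"xyz":[0,-70,-150],"rot":[0,0,0]},{"xyz":[0,-110,-170],"rot":[0,0,0]},{"xyz":[0,-150,-170],"rot":[0,0,0]},{"xyz":[0,-190,-170],"rot":[0,0,0]}]' 0 |grep -E "pos|force"
python3 -m inch '[{"xyz":[0,-40,0],"rot":[0,0,0]},{"xyz":[0,-80,0],"rot":[0,0,0]},{"xyz":[0,-120,0],"rot":[0,0,0]},{"xyz":[0,-160,0],"rot":[0,0,0]},{"xyz":[0,-200,0],"rot":[0,0,0]},{"xyz":[0,-240,0],"rot":[0,0,0]},{"xyz":[0,-240,0],"rot":[0,0,0]},{"xyz":[0,-240,0],"rot":[0,0,0]}]' |grep -E "^t|pos|force"
python3 - <<'E'
from h import *
s=ctrl.get_image('side')[:,:,::-1]; t=ctrl.get_image('top')[:,:,::-1]
cv2.imwrite('pics/w13.png',np.hstack([cv2.resize(t[120:308,360:548],(400,400),interpolation=cv2.INTER_CUBIC),cv2.resize(s[170:358,360:548],(400,400),interpolation=cv2.INTER_CUBIC)]))
from h import *
m=ctrl.camera_model('top'); hsv=cv2.cvtColor(t,cv2.COLOR_BGR2HSV); S,V=hsv[...,1],hsv[...,2]
for p in ((400,180),(470,228)):
    ct,A=blob((V>120)&(S<50),p)
    e=cv2.fitEllipse(plane(m,cv2.convexHull(ct)[:,0],66)[:,:2].astype(np.float32)); print(np.round(e[0],1),np.round(e[1],1))
E
```

```text
ee_pos: [477.8, -415.6, 73.8]
ft_force: [-1.5, 4.1, 6.6]
grasp_force: 30.0
ee_pos: [478.7, -235.6, 246.6]
ft_force: [1.1, -0.4, -1.0]
grasp_force: 0.0
t: 31.78
ee_pos: [478.0, 5.5, 244.3]
ft_force: [1.0, 0.1, 0.2]
grasp_force: 0.0
[ 601.2 -247.2] [154.1 156. ]
[ 475.8 -416.6] [185.  187.8]
```

View pics/w13.png

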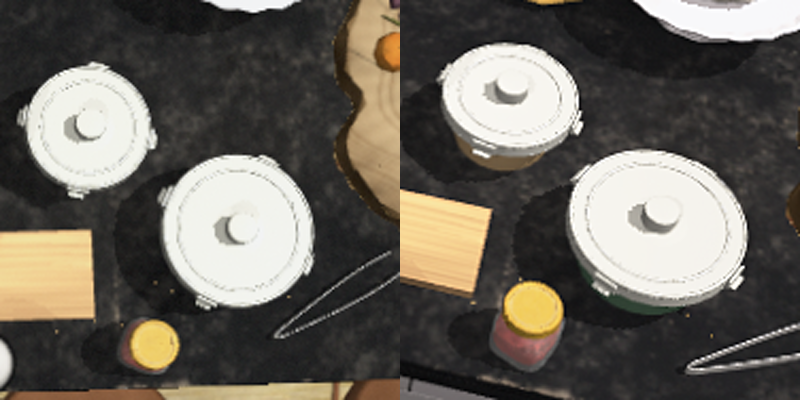

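Both lids lie level and centred on their bowls, and the jar has not moved. Handing in.

```bash
python3 -c "
from workcell import ctrl
print(ctrl.close_job())"
```

```text
the job is handed in; nothing more can be done
None
```

I handed the job in at about 32 s, with no verdict shown: the brownie (flat) and mandarin are in the green bowl, the muffin is upright in the sand bowl, and both lids were pressed with 30–34 N until they stopped moving and look level; the jam jar hasn't moved, and I kept clear of the sugar pourer but did not check it again at the end.

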